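# Rock the stuck spool hub out of its stand

## Robot

A 6-joint arm with a two-finger parallel gripper is mounted at the origin on the work surface. World frame = base frame: x ahead of the robot, y to its left, z up, the work surface at z = 0. Lengths are in m, angles in rad, forces in N, time in s.
With the tool pointing down it reaches from about 0.4 to 0.825 m from the base axis. Payload 7 kg.
Tool frame: the origin (TCP) lies midway between the tips of the shut fingers; the grasp point (between the pads) lies 19 mm behind it; z points along the fingers, y is the line along which they close (so a half turn about z gives the same grasp; the last joint's range is limited). The gripper opens to 88 mm and grips with 3 to 60 N. Pads are 19 mm wide; open, the fingers measure 130 mm over their backs; the gripper's body (78 mm by 193 mm) begins 47 mm behind the grasp point.
Start: joints at [-1.003, 0.359, 0.012, 0, -1.224, -0.288], TCP at [0.186, -0.649, 0.227] pointing down, gripper open.
Joint ranges: [-3.07, 3.07], [-1.43, 2.12], [-1.02, 1.25], [-3.03, 1.67], [-3.05, -0], [-3.03, 3.03]. Speed limits (rad/s): [2.39, 2.39, 3.01, 3.14, 3.14, 3.14].

## Interface

Orientations are given as [roll, pitch, yaw] about the fixed x, y, z axes, in that order (R = Rz(yaw) Ry(pitch) Rx(roll)).
In Python, from station import arm gives the robot as it stands.
- The arm moves only by the tool servo_tool, never from a script. Its argument "deltas" is a list of rows, each a list of 7 numbers: the closure, from -1 (fully open) to 1 (shut), then the shift along the tool's x, y, z in mm, then the turn, a rotation vector about the tool's x, y, z in degrees. In form: [[gripper, x, y, z, ax, ay, az], ...]. A call has 1 to 20 rows; each row shifts and turns the commanded pose from where the row before left it, along the tool's axes as they then stand; what a row does not reach is not made up. A row lasts 1/12 s, in which the tool goes at most 41.7 mm and 7.16 degrees, less where a joint would pass 70% of its speed; a pose out of reach is approached as far as the arm can. A call is refused whole if a number of a shift passes 41.7 or a number of a turn 7.16, either way. A call with a gripper value outside its range is refused whole. The fingers move at their own pace and stop on an object; "squeeze" is the grip in N (left out, the last holds). Time passes only in rows, so rows that do not move let the fingers close. It gives the time, the measured TCP pose, the force, the opening and the grip force at its end, in the units of the state.
- arm.get_state(): the state, without advancing time (a new reading comes with each control period).
- arm.grab_frame(name): name is "scene" or "top" or "wrist"; returns a dict with "color" (400x640x3 uint8, red, green, blue), "K" (3x3 intrinsics, pixels), "position" and "orientation" of the camera in the world. Camera axes: x right, y down, z forward; pixel columns grow to the right and rows downward; lengths in m; the calibration is good to about 2 mm. A picture is of the moment at which its call begins. There is no depth.
- arm.job_done(): hands the job in; it is judged then, once.
Trained networks look in a picture, given as the dict that the camera call returned (one of the last four; its "shot" number tells which), for a name from the list of things; names that differ only in an ending like _2 or _b are one class to them, and where a whole thing is asked for, a point or a joint stands for the part that bears it (a point fixed in the world has none). Each returns a list of dicts, best first, with "conf" (0 to 1); they miss things now and then, are a little off and sometimes report something else, mostly with a low value. They report only what shows in the picture. A call takes as long as a camera call. They do not tell look-alikes from the thing itself.
- arm.recognise(query, picture): "at" ([x, y, z] in m, in the coordinates of the camera as it stood for that picture, good to about 4 mm: the middle of the surface that is visible of it).
The state is a dict: "t": time; "q": joint angles; "qd": joint speeds; "joint_efforts": joint torques, N m; "eef_pos": TCP position; "ee_rot": TCP orientation; "force": force on the tool from outside, world axes, zero at the start; "moment": the same for the moment, N m; "width": finger opening in m; "gripper_force": force on a finger pad.
Only numpy, scipy, OpenCV 4.12 (cv2) and the standard library are available. Lean on these libraries where they do the work, as an engineer would, in place of code of your own. Each camera call takes 0.05 s, during which the arm holds its last target. There are 200 camera calls.

## Task

Lift the small filament reel up and off the square post of the spool stand and lay it flat in the empty parts tray. The post's tongue is stuck tight in the stand's socket: take the post and rock it well over from side to side several times, along the long direction of the stand, with only a light upward pull so that the grey block is not pulled up off its magnetic foot, until it works free. Finish while still holding the hub upright in the gripper, just clear above its socket and touching nothing else, with the other things on the bench left where they are.

Things in the scene. Friction and masses are not known exactly. Their poses are not given: they have to be found in the camera images.
- grasp (a point): Point on the hub's axis in the upper post, 68 mm above the hub's origin (42 mm above the block at the start), a good place to take the post on its flats, which face along x and y.
- nubs (a point): Point midway between two sprung steel nubs in the socket's +y and -y ends, 10 mm below its mouth, that clamp the hub's tongue with 40 N each. A straight pull takes 43 to 56 N. Leaned along y, the hub pivots about this point: one side slips up while the other is held. Rising at most 12 mm per rad of lean travelled (3 mm per swing from 0.14 to -0.14 rad) walks it out; 12 to 16 mm frees it.
- stand: Spool stand, fixed. Origin: centre of the underside of its dark steel foot plate, on the bench, right below the socket. x is its short direction (foot 100 mm), y its long direction (foot 150 mm), z up; foot 8 mm thick. On it a grey block 70 x 110 x 40 mm (x, y, z), top 48 mm above the bench, with a slot-shaped socket in the middle of its top, 20 mm (x) by 40 mm (y), 26 mm deep.
- socket (a point): Centre of the socket's mouth, in the top face of the block, 48 mm above the bench (axes as the stand).
- block (a joint): How far the grey block has been pulled up off its magnetic foot, m: 0 is sitting on it. It sits firm up to about 34 N of upward pull on the hub, then lifts about 1 mm for each further 0.4 N.
- hub: White plastic hub stuck in the socket, 88 mm tall, 80 g. Origin: centre of the tongue's underside, 22 mm above the bench at the start; z up along the post, x and y as the stand. From below: tongue 18 x 30 mm (x, y) up to 33 mm (lowest 4 mm only 22 mm in y), shoulder 36 x 40 mm from 33 to 38 mm, square post 16 x 16 mm from 38 to 88 mm. It rocks only along y, up to 0.25 rad; 1 mm play along x.
- post_top (a point): Centre of the top end of the square post, 88 mm above the hub's origin (110 mm above the bench at the start).
- reel: Small filament reel, a black ring-shaped bobbin wound with grey: outside diameter 64 mm, 30 mm high, bore 26 mm, two 4 mm flanges, winding 58 mm across; 60 to 130 g. It sits loosely round the square post on the hub's shoulder, underside 60 mm above the bench, 12 mm above the block; the post stands 20 mm out of it. Origin: centre of its underside; z is its axis.
- tray: Empty grey open parts tray, fixed, 160 x 180 mm (x, y) outside, 22 mm high, walls and floor 4 mm thick. Origin: centre of its underside, on the bench.
- cone1: Bystander: small yellow printed cone, 28 mm wide, 26 mm high, standing between stand and tray. Origin: centre of its underside.
- cone2: Bystander: another such cone, farther from the robot.
- casket: Bystander: yellow printed open box, 55 x 130 x 55 mm, beyond the stand and tray. Origin: centre of its underside.
- cutters: Bystander: flush cutters with red handles lying on the bench, about 150 mm long, 16 mm high. Origin: under the pivot.
- glue: Bystander: glue stick, 30 mm wide, 95 mm tall, standing. Origin: centre of its underside.
- scraper: Bystander: scraper lying at the right-hand side, 200 mm long. Origin: centre of its underside.
- puck: Bystander: red plastic cylinder, 64 mm wide, 40 mm high, at the left-hand side. Origin: centre of its underside.
Things that resemble listed ones, but are neither listed nor needed, are in the scene too. What is meant by the reel is not purple, and is the larger of those in its own colour.

How it is judged:
By the outcome, as a careful person would: the job done as asked, in the order asked, and still so for the second after the job is handed in, while the arm keeps its last pose, push and grip.
It also fails if it takes over 72 s, if anything falls off the work surface, if the arm or the gripper's body presses on something with over 40 N, if the wrist force passes 120 N, or if a joint passes its speed limit or range.

## Working session

There is one attempt and no reset: what is moved stays moved. The work goes in short steps, Python scripts to look and compute and a tool call to move; the robot and the scene stay as the last step left them, time stands still between calls to the robot, and variables do not carry over. Pictures are saved under pics/ and viewed, at most 10 in all, crops included, and the job is handed in when it is done.

Besides the shell and the picture viewer there is one more tool, called after "Call:" by a JSON object that holds its "method" and its "body". servo_tool: Moves the arm, as the interface text tells. Its arguments: {"type":"object","properties":{"deltas":{"type":"array","items":{"type":"array","items":{"type":"number"}}},"squeeze":{"type":"number"}},"required":["deltas"]}

```bash
mkdir -p pics; ls; cat > h.py <<'E'
import numpy as np, cv2
from station import arm
from scipy.spatial.transform import Rotation as R
def rot(o):
    o=np.array(o,float)
    return o if o.shape==(3,3) else (R.from_euler('xyz',o).as_matrix() if o.size==3 else R.from_quat(o).as_matrix())
def grab(n,save=None):
    f=arm.grab_frame(n)
    if save: cv2.imwrite('pics/'+save,f['color'][:,:,::-1])
    return f
def toworld(f,p): return rot(f['orientation'])@np.array(p)+np.array(f['position'])
def proj(f,p):
    c=rot(f['orientation']).T@(np.array(p)-f['position']); u=np.array(f['K'])@c; return u[:2]/u[2]
def ray(f,uv):
    d=rot(f['orientation'])@np.linalg.solve(np.array(f['K']),[uv[0],uv[1],1]); return np.array(f['position']),d/np.linalg.norm(d)
def onplane(f,uv,z):
    o,d=ray(f,uv); return o+d*(z-o[2])/d[2]
def tri(a,b):
    A=0;B=0
    for f,uv in (a,b):
        o,d=ray(f,uv);P=np.eye(3)-np.outer(d,d);A=A+P;B=B+P@o
    return np.linalg.solve(A,B)
E
python3 - <<'E'
from h import *
np.set_printoptions(precision=4,suppress=True)
print(arm.get_state())
for n in ('top','scene'):
    f=grab(n,n+'1.png'); print(n,f['position'],f['orientation'],f['K'])
    for q in ['stand','hub','post_top','reel','tray','socket','cone1','casket','cutters','glue','scraper','puck']:
        for d in arm.recognise(q,f)[:4]:
            w=toworld(f,d['at']); print(q,round(d['conf'],2),w,proj(f,w).round())
E
```

```text
pics
{'t': 0.0, 'q': array([-1.0029,  0.3594,  0.0111, -0.0004, -1.2241, -0.2881]), 'qd': array([ 0.0011, -0.0004, -0.0007, -0.0014,  0.0004, -0.0013]), 'joint_efforts': array([ -0.0006, -58.2719,  29.3066,   6.9976,   0.0069,  -0.0002]), 'eef_pos': array([ 0.1863, -0.6483,  0.2256]), 'ee_rot': array([ 3.1399, -0.0001, -2.862 ]), 'force': array([ 0.4687, -0.1365, -0.5843]), 'moment': array([-0.0079, -0.0485,  0.0034]), 'gripper_force': 0.0, 'width': 0.08806000736818394}
top [ 0.368  -0.0106  1.3104] [-2.9778  0.0062 -1.5637] [[442.6838   0.     316.8407]
 [  0.     442.6838 196.0226]
 [  0.       0.       1.    ]]
stand 0.97 [ 0.5127 -0.1909  0.0085] [381. 220.]
post_top 0.59 [ 0.5237 -0.2089  0.1107] [393. 212.]
reel 0.7 [ 0.52   -0.2072  0.088 ] [391. 214.]
reel 0.64 [ 0.3777 -0.2403  0.0266] [400. 266.]
reel 0.59 [ 0.3781 -0.1369  0.0251] [364. 266.]
reel 0.31 [0.4679 0.0068 0.0119] [314. 235.]
tray 0.76 [0.4686 0.1576 0.0072] [263. 234.]
tray 0.29 [ 0.5125 -0.1908  0.011 ] [381. 220.]
socket 0.86 [ 0.5125 -0.1938  0.0105] [382. 220.]
casket 0.95 [0.7691 0.053  0.0214] [299. 135.]
[... 461 characters left out ...]
.2145  0.1033] [260. 224.]
reel 0.94 [ 0.541  -0.2171  0.0882] [263. 230.]
reel 0.73 [ 0.3837 -0.2481  0.0309] [219. 225.]
tray 0.67 [0.475  0.1521 0.0034] [325. 174.]
tray 0.58 [ 0.5309 -0.2161  0.1005] [260. 225.]
socket 0.58 [ 0.5452 -0.2372  0.0225] [261. 251.]
cone1 0.56 [ 0.628  -0.009   0.0106] [333. 219.]
cone1 0.47 [ 0.5476 -0.2399  0.049 ] [260. 246.]
casket 0.65 [0.7597 0.0512 0.0232] [381. 225.]
cutters 0.87 [ 0.7826 -0.24    0.0122] [328. 298.]
cutters 0.51 [ 0.5474 -0.2385  0.0228] [261. 251.]
glue 0.7 [0.751  0.1955 0.0592] [404. 189.]
glue 0.48 [ 0.5491 -0.2392  0.0235] [262. 251.]
scraper 0.66 [ 0.4988 -0.4492  0.0025] [193. 297.]
puck 0.71 [0.4686 0.411  0.0353] [365. 131.]
```

```bash
python3 - <<'E'
import cv2,numpy as np
a=cv2.imread('pics/top1.png');b=cv2.imread('pics/scene1.png')
cv2.imwrite('pics/topc.png',cv2.resize(a[130:300,240:440],None,fx=3.5,fy=3.5,interpolation=3)[:600])
cv2.imwrite('pics/scenec.png',cv2.resize(b[190:290,200:330],None,fx=6,fy=6,interpolation=3)[:600])
E
```

```text
(no output)
```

View pics/scene1.png

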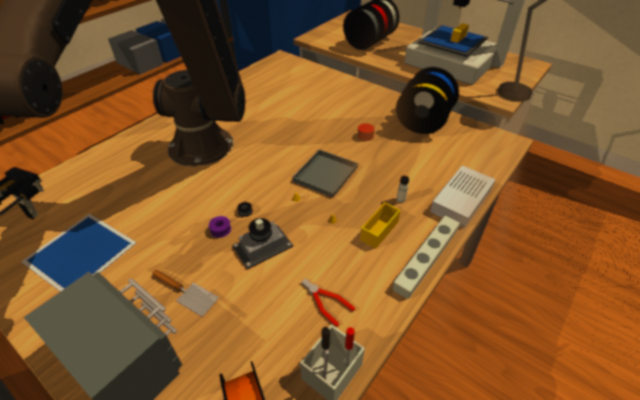

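View pics/topc.png

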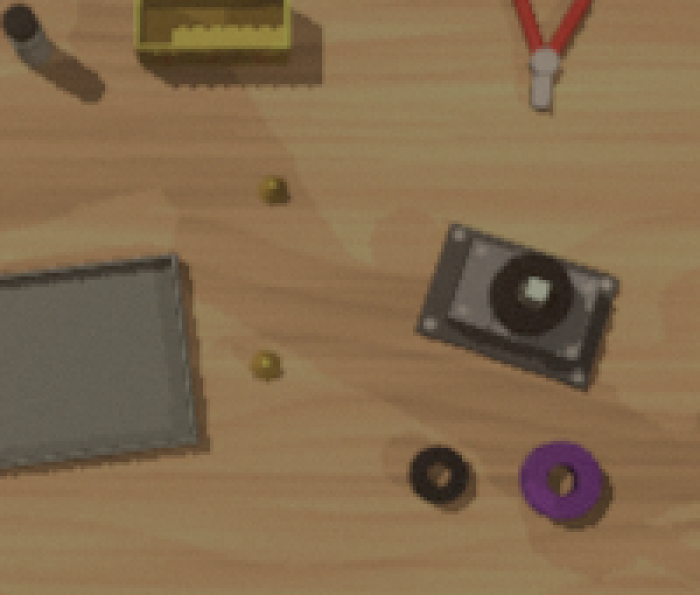

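View pics/scenec.png

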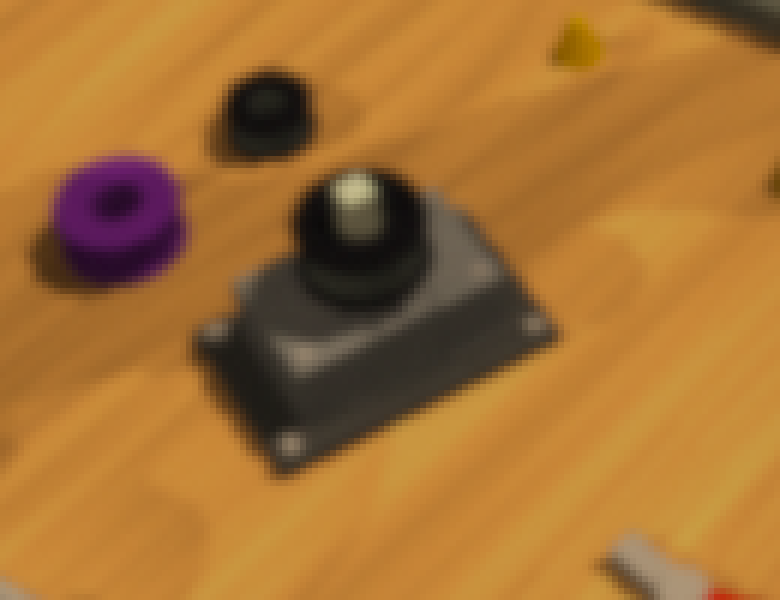

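The scene view shows three candidates for the reel: purple ring (219,226), small black ring (244,209), and the larger black ring on the post of the stand (260,228). I choose (260,228): not purple, larger, on the post; the close crop confirms the white post sticking out of it. The tray is empty at (325,174), with the cones at (296,197) and (333,219).

```bash
python3 - <<'E'
from h import *
np.set_printoptions(precision=4,suppress=True)
f=arm.grab_frame('top')
c=np.array([[455,228],[617,287],[585,385],[418,332]])/3.5+[240,130]
w=np.array([onplane(f,p,0.008) for p in c]);print(w, w.mean(0))
for i in range(4): d=w[(i+1)%4]-w[i];print(np.linalg.norm(d),np.degrees(np.arctan2(d[1],d[0])))
print('post',onplane(f,np.array([537,288])/3.5+[240,130],.110))
# tray corners by colour
im=cv2.cvtColor(f['color'],cv2.COLOR_RGB2HSV); m=((im[:,:,1]<60)&(im[:,:,2]>50)).astype(np.uint8);m[:,:200]=0;m[:180]=0;m[290:]=0;m[:,310:]=0
cn=max(cv2.findContours(m,0,1)[0],key=cv2.contourArea);r=cv2.minAreaRect(cn);b=cv2.boxPoints(r);print(r)
w=np.array([onplane(f,p,0.015) for p in b]);print(w,w.mean(0))
s=arm.get_state();g=arm.grab_frame('wrist');T=rot(s['ee_rot'])
print(s['eef_pos'],s['ee_rot']);print('cam in tool',T.T@(g['position']-s['eef_pos']),T.T@rot(g['orientation']),g['K'])
E
```

```text
[[ 0.5869 -0.1595  0.008 ]
 [ 0.5371 -0.2957  0.008 ]
 [ 0.4543 -0.2665  0.008 ]
 [ 0.4979 -0.1272  0.008 ]] [ 0.519  -0.2122  0.008 ]
0.14508682937482945 -110.06515999702918
0.0878438686422449 160.58859567786772
0.14600695023365617 72.62561352651541
0.09469284595474088 -19.91803539912803
post [ 0.5227 -0.2111  0.11  ]
((262.4999694824219, 233.0), (53.70704650878906, 61.76930618286133), 82.87498474121094)
[[0.5381 0.2595 0.015 ]
 [0.5621 0.0788 0.015 ]
 [0.4059 0.0568 0.015 ]
 [0.3827 0.2341 0.015 ]] [0.4722 0.1573 0.015 ]
[ 0.1864 -0.6487  0.2266] [ 3.1416 -0.     -2.8618]
cam in tool [ 0.0767  0.0006 -0.1585] [[ 0.0011 -0.9594 -0.2821]
 [ 1.      0.001   0.0005]
 [-0.0002 -0.2821  0.9594]] [[334.1704   0.     322.1588]
 [  0.     334.1704 201.821 ]
 [  0.       0.       1.    ]]
```

Call:
{"method": "servo_tool", "body": {"deltas": [[-1, 0, 0, 0, 0, 0, 5.8], [-1, 0, 0, 0, 0, 0, 5.8], [-1, 0, 0, 0, 0, 0, 5.8], [-1, 0, 0, 0, 0, 0, 5.8], [-1, 0, 0, 0, 0, 0, 5.8], [-1, 0, 0, 0, 0, 0, 5.8]]}}

```text
t: 1.9
eef_pos: [0.1864, -0.6487, 0.2266]
ee_rot: [-3.142, 0.0, 2.809]
force: [0.8, 0.1, -0.6]
width: 0.0878
gripper_force: 0.0
```

Call:
{"method": "servo_tool", "body": {"deltas": [[-1, -5, 15, -1, 0, 0, 0], [-1, -10, 30, -1, 0, 0, 0], [-1, -10, 30, -1, 0, 0, 0], [-1, -10, 30, -1, 0, 0, 0], [-1, -10, 30, -1, 0, 0, 0], [-1, -10, 30, -1, 0, 0, 0], [-1, -10, 30, -1, 0, 0, 0], [-1, -10, 30, -1, 0, 0, 0], [-1, -10, 30, -1, 0, 0, 0], [-1, -10, 30, -1, 0, 0, 0], [-1, -10, 30, -1, 0, 0, 0], [-1, -10, 30, -1, 0, 0, 0], [-1, -10, 30, -1, 0, 0, 0], [-1, -10, 30, -1, 0, 0, 0], [-1, -10, 30, -1, 0, 0, 0], [-1, -10, 30, -1, 0, 0, 0], [-1, -10, 30, -1, 0, 0, 0], [-1, -5, 15, -1, 0, 0, 0], [-1, 0, 0, 0, 0, 0, 0], [-1, 0, 0, 0, 0, 0, 0]]}}

```text
t: 3.57
eef_pos: [0.5117, -0.2194, 0.2446]
ee_rot: [3.142, -0.0, 2.818]
force: [-0.4, -1.5, -0.4]
width: 0.0876
gripper_force: 0.0
```

```bash
python3 - <<'E'
from h import *
np.set_printoptions(precision=4,suppress=True)
s=arm.get_state();print(s['t'],s['eef_pos'],s['ee_rot'],s['q'])
f=grab('wrist','w1.png'); np.savez('w1.npz',K=f['K'],position=f['position'],orientation=f['orientation'],color=f['color'])
for q in ['stand','post_top','reel','hub','block','socket']:
    for d in arm.recognise(q,f)[:2]:
        w=toworld(f,d['at']); print(q,round(d['conf'],2),w,proj(f,w).round())
E
```

```text
3.5667 [ 0.5117 -0.2194  0.2446] [ 3.1415 -0.      2.8175] [-0.0533  0.153  -0.2242 -0.0001 -1.1936 -1.8415]
stand 0.71 [ 0.5009 -0.2062  0.0256] [330. 161.]
post_top 0.9 [ 0.5139 -0.2075  0.1075] [335. 190.]
post_top 0.28 [ 0.5231 -0.2121  0.0888] [333. 195.]
reel 0.78 [ 0.3792 -0.1387  0.0216] [355.  29.]
reel 0.63 [ 0.5164 -0.2123  0.0904] [330. 189.]
hub 0.61 [ 0.5204 -0.2089  0.1079] [336. 197.]
block 0.75 [ 0.5061 -0.2027  0.0504] [335. 168.]
socket 0.84 [ 0.4989 -0.2081  0.0207] [328. 159.]
```

View pics/w1.png

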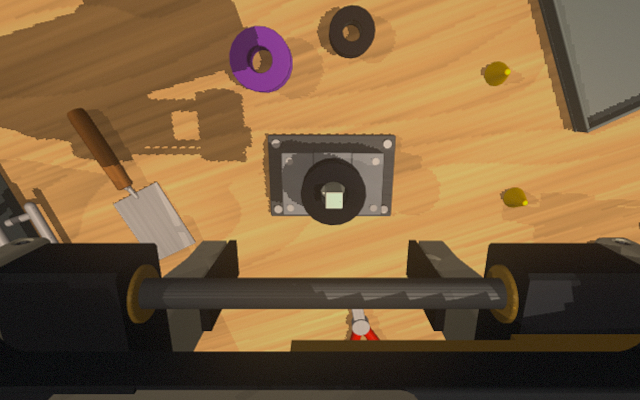

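The wrist view shows the stand square to the image, with the foot corners at (268,137), (395,136), the post top at (334,200), and the reel disc round it at (333,190). The tool yaw matches the stand.

```bash
cat >> h.py <<'E'
def whites(f,uv,r=25,thr=150):
    u,v=map(int,uv); s=f['color'][v-r:v+r,u-r:u+r]; hsv=cv2.cvtColor(s,cv2.COLOR_RGB2HSV)
    m=((hsv[:,:,2]>thr)&(hsv[:,:,1]<70)).astype(np.uint8)
    n,l,st,c=cv2.connectedComponentsWithStats(m); i=1+st[1:,4].argmax()
    return c[i]+[u-r,v-r],st[i]
E
python3 - <<'E'
from h import *
np.set_printoptions(precision=4,suppress=True)
s=arm.get_state()
f=dict(np.load('w1.npz')); t=arm.grab_frame('top')
a,sa=whites(f,(334,200)); b,sb=whites(t,(393,212),12,130); print(a,sa,b,sb)
P=tri((f,a),(t,b)); print('post tri',P); print('w@.11',onplane(f,a,.11),'t@.11',onplane(t,b,.11))
p=onplane(f,a,.11);T=rot(s['ee_rot'])
print('shift tool', T.T@(p-s['eef_pos'])*1000)
# reel top circle dark mask
g=cv2.cvtColor(f['color'],cv2.COLOR_RGB2GRAY); m=(g[150:232,295:372]<60).astype(np.uint8)
cn=max(cv2.findContours(cv2.morphologyEx(m,cv2.MORPH_OPEN,np.ones((9,9))),0,1)[0],key=cv2.contourArea)
c,r=cv2.minEnclosingCircle(cn);c=np.array(c)+[295,150];print('reel',c,r,onplane(f,c,.09),r/334*.32)
# foot far-edge angle
pts=[(268,137),(395,136),(392,214),(271,214)];print([onplane(f,q,.008) for q in pts])
E
```

```text
[334.     199.5556] [ 17  17  17  16 270] [392.2222 213.8889] [ 9 13  5  3  9]
post tri [ 0.519  -0.2088  0.1154]
w@.11 [ 0.5219 -0.211   0.11  ] t@.11 [ 0.5183 -0.2077  0.11  ]
shift tool [ -7.0642  13.1178 134.6392]
reel [332.5    190.8231] 33.28078842163086 [ 0.5188 -0.2108  0.09  ] 0.03188578531413735
[array([ 0.4542, -0.2663,  0.008 ]), array([ 0.5001, -0.1256,  0.008 ]), array([ 0.5916, -0.154 ,  0.008 ]), array([ 0.5437, -0.2969,  0.008 ])]
```

Call:
{"method": "servo_tool", "body": {"deltas": [[-1, -2, 4.4, 10, 0, 0, 0], [-1, -2, 4.4, 15, 0, 0, 0], [-1, -2, 4.2, 15, 0, 0, 0], [-1, 0, 0, 15, 0, 0, 0], [-1, 0, 0, 15, 0, 0, 0], [-1, 0, 0, 10, 0, 0, 0], [-1, 0, 0, 0, 0, 0, 0], [-1, 0, 0, 0, 0, 0, 0], [-1, 0, 0, 0, 0, 0, 0]]}}

```text
t: 4.72
eef_pos: [0.5218, -0.2103, 0.1652]
ee_rot: [-3.142, 0.001, 2.814]
force: [-0.2, -0.5, 0.3]
width: 0.0877
gripper_force: 0.0
```

```bash
python3 - <<'E'
from h import *
np.set_printoptions(precision=4,suppress=True)
s=arm.get_state();print(s['t'],s['eef_pos'],s['ee_rot'])
f=grab('wrist','w2.png'); T=rot(s['ee_rot'])
p0=proj(f,[.5219,-.211,.11]);print(p0)
a,sa=whites(f,p0,40); print(a,sa)
p=onplane(f,a,.11);print(p,'shift',T.T@(p-s['eef_pos'])*1000)
g=dict(np.load('w1.npz')); print('tri',tri((f,a),(g,[334,199.56])))
E
```

```text
4.7167 [ 0.5218 -0.2103  0.1652] [-3.1415  0.0009  2.8141]
[320.8379 222.1857]
[281.0833 232.0833] [ 0 45  4  9 24]
[ 0.52   -0.2391  0.11  ] shift [ -7.4795 -27.8495  55.199 ]
tri [ 0.4795 -0.2044  0.2447]
```

View pics/w2.png

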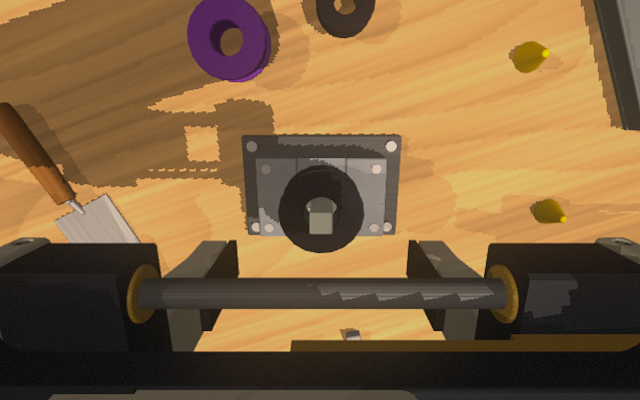

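The wrist view now shows the post top at about (320,222), agreeing with the predicted (321,222) for z = 0.110, and the reel disc (278–363 columns) centred between the fingers. Descending.

Call:
{"method": "servo_tool", "body": {"deltas": [[-1, 0, -0.6, 10, 0, 0, 0], [-1, 0, 0, 15, 0, 0, 0], [-1, 0, 0, 15, 0, 0, 0], [-1, 0, 0, 15, 0, 0, 0], [-1, 0, 0, 15, 0, 0, 0], [-1, 0, 0, 15, 0, 0, 0], [-1, 0, 0, 12, 0, 0, 0], [-1, 0, 0, 6, 0, 0, 0], [-1, 0, 0, 0, 0, 0, 0], [-1, 0, 0, 0, 0, 0, 0]]}}

```text
t: 5.6
eef_pos: [0.5212, -0.2108, 0.0617]
ee_rot: [-3.141, -0.0, 2.814]
force: [0.5, -0.8, -0.8]
width: 0.0877
gripper_force: 0.0
```

Call:
{"method": "servo_tool", "body": {"deltas": [[1, 0, 0, 0, 0, 0, 0], [1, 0, 0, 0, 0, 0, 0], [1, 0, 0, 0, 0, 0, 0], [1, 0, 0, 0, 0, 0, 0], [1, 0, 0, 0, 0, 0, 0], [1, 0, 0, 0, 0, 0, 0], [1, 0, 0, 0, 0, 0, 0], [1, 0, 0, 0, 0, 0, 0]], "squeeze": 12}}

```text
t: 6.27
eef_pos: [0.5214, -0.2108, 0.062]
ee_rot: [3.142, 0.001, 2.814]
force: [-0.5, 0.4, 4.6]
width: 0.0639
gripper_force: 12.0
```

Call:
{"method": "servo_tool", "body": {"deltas": [[1, 0, 0, -3, 0, 0, 0], [1, 0, 0, -6, 0, 0, 0], [1, 0, 0, -8, 0, 0, 0], [1, 0, 0, -8, 0, 0, 0], [1, 0, 0, -8, 0, 0, 0], [1, 0, 0, -8, 0, 0, 0], [1, 0, 0, -12, 0, 0, 0], [1, 0, 0, -15, 0, 0, 0], [1, 0, 0, -15, 0, 0, 0], [1, 0, 0, -10, 0, 0, 0], [1, 0, 0, -5, 0, 0, 0], [1, 0, 0, 0, 0, 0, 0]]}}

```text
t: 7.27
eef_pos: [0.5217, -0.2108, 0.161]
ee_rot: [3.141, 0.002, 2.814]
force: [-0.8, -0.3, -1.4]
width: 0.0638
gripper_force: 12.0
```

```bash
python3 - <<'E'
from h import *
np.set_printoptions(precision=4,suppress=True)
s=arm.get_state();print(s['t'],s['eef_pos'],s['ee_rot'],s['force'])
f=grab('wrist'); g=grab('scene')
cv2.imwrite('pics/w3.png',np.hstack([cv2.resize(f['color'],(480,300)),cv2.resize(g['color'][170:290,200:320],(300,300))])[:,:,::-1])
T=rot(s['ee_rot']);d=np.array([.472,.157,.16])-s['eef_pos'];print('to tray',T.T@d*1000,d)
for d in arm.recognise('tray',g)[:2]: print(d['conf'],toworld(g,d['at']))
h=arm.grab_frame('top')
for d in arm.recognise('tray',h)[:2]: print(d['conf'],toworld(h,d['at']))
E
```

```text
7.2667 [ 0.5217 -0.2108  0.161 ] [3.141  0.0023 2.814 ] [-0.8283 -0.3472 -1.3937]
to tray [165.4544 332.2552   0.8021] [-0.0497  0.3678 -0.001 ]
0.56 [0.4744 0.1547 0.002 ]
0.68 [0.4745 0.1657 0.0061]
```

View pics/w3.png

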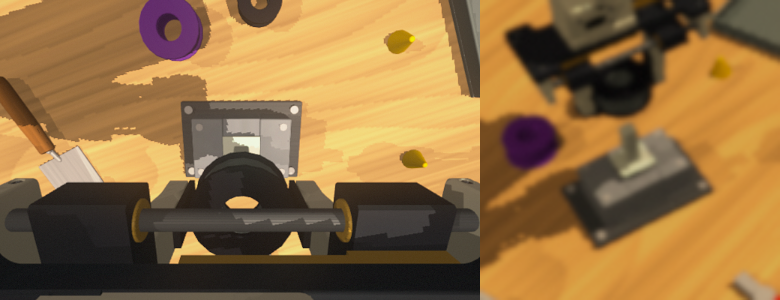

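Left: the reel is held between the fingers at (240,205), the hub still standing in the block at (240,143); right: the post is bare. On to the tray.

Call:
{"method": "servo_tool", "body": {"deltas": [[1, 4, 8, 0, 0, 0, 0], [1, 8, 16, 0, 0, 0, 0], [1, 10, 20, 0, 0, 0, 0], [1, 12, 24, 0, 0, 0, 0], [1, 12, 24, 0, 0, 0, 0], [1, 12, 24, 0, 0, 0, 0], [1, 12, 24, 0, 0, 0, 0], [1, 12, 24, 0, 0, 0, 0], [1, 12, 24, 0, 0, 0, 0], [1, 12, 24, 0, 0, 0, 0], [1, 12, 24, 0, 0, 0, 0], [1, 12, 24, 0, 0, 0, 0], [1, 12, 24, 0, 0, 0, 0], [1, 12, 24, 0, 0, 0, 0], [1, 8, 16, 0, 0, 0, 0], [1, 5, 8, 0, 0, 0, 0], [1, 0, 4, 0, 0, 0, 0], [1, 0, 0, 0, 0, 0, 0], [1, 0, 0, 0, 0, 0, 0]]}}

```text
t: 9.1
eef_pos: [0.471, 0.1606, 0.1593]
ee_rot: [-3.141, -0.0, 2.814]
force: [-0.0, 0.1, -1.6]
width: 0.0637
gripper_force: 12.0
```

Call:
{"method": "servo_tool", "body": {"deltas": [[1, 0, 0, 8, 0, 0, 0], [1, 0, 0, 16, 0, 0, 0], [1, 0, 0, 20, 0, 0, 0], [1, 0, 0, 20, 0, 0, 0], [1, 0, 0, 20, 0, 0, 0], [1, 0, 0, 20, 0, 0, 0], [1, 0, 0, 20, 0, 0, 0], [1, 0, 0, 15, 0, 0, 0], [1, 0, 0, 8, 0, 0, 0], [1, 0, 0, 2, 0, 0, 0], [1, 0, 0, 0, 0, 0, 0]]}}

```text
t: 10.02
eef_pos: [0.471, 0.1604, 0.0101]
ee_rot: [-3.14, -0.001, 2.813]
force: [-0.2, 1.0, -1.2]
width: 0.064
gripper_force: 12.0
```

Call:
{"method": "servo_tool", "body": {"deltas": [[1, 0, 0, 2, 0, 0, 0], [1, 0, 0, 1, 0, 0, 0], [1, 0, 0, 0, 0, 0, 0]]}}

```text
t: 10.27
eef_pos: [0.4715, 0.1614, 0.0081]
ee_rot: [3.14, 0.001, 2.814]
force: [0.4, -0.3, -1.9]
width: 0.0642
gripper_force: 12.0
```

Call:
{"method": "servo_tool", "body": {"deltas": [[1, 0, 0, 1, 0, 0, 0], [1, 0, 0, 0, 0, 0, 0], [-1, 0, 0, 0, 0, 0, 0], [-1, 0, 0, 0, 0, 0, 0], [-1, 0, 0, 0, 0, 0, 0], [-1, 0, 0, 0, 0, 0, 0], [-1, 0, 0, 0, 0, 0, 0], [-1, 0, 0, 0, 0, 0, 0]]}}

```text
t: 10.93
eef_pos: [0.4711, 0.1612, 0.0066]
ee_rot: [3.142, 0.0, 2.814]
force: [-0.1, -0.3, 0.1]
width: 0.0875
gripper_force: 0.0
```

Call:
{"method": "servo_tool", "body": {"deltas": [[-1, 0, 0, -6, 0, 0, 0], [-1, 0, 0, -12, 0, 0, 0], [-1, 0, 0, -20, 0, 0, 0], [-1, 0, 0, -25, 0, 0, 0], [-1, 0, 0, -25, 0, 0, 0], [-1, 0, 0, -25, 0, 0, 0], [-1, 0, 0, -25, 0, 0, 0], [-1, 0, 0, -12, 0, 0, 0], [-1, 0, 0, 0, 0, 0, 0]]}}

```text
t: 11.68
eef_pos: [0.4726, 0.1621, 0.1603]
ee_rot: [3.137, 0.004, 2.814]
force: [-0.3, 1.1, 0.6]
width: 0.0877
gripper_force: 0.0
```

```bash
python3 - <<'E'
from h import *
np.set_printoptions(precision=4,suppress=True)
s=arm.get_state();print(s['t'],s['eef_pos'],s['ee_rot'],s['force'])
f=grab('wrist'); g=grab('scene')
cv2.imwrite('pics/w4.png',np.hstack([cv2.resize(f['color'],(480,300)),cv2.resize(g['color'][120:240,240:360],(300,300))])[:,:,::-1])
T=rot(s['ee_rot']);d=np.array([.522,-.211,.155])-s['eef_pos'];print('to hub',T.T@d*1000,d)
for q in ('reel','tray'):
  for d in arm.recognise(q,g)[:3]: print(q,d['conf'],toworld(g,d['at']))
E
```

```text
11.6833 [0.4726 0.1621 0.1603] [3.1369 0.0036 2.8145] [-0.3486  1.1416  0.5729]
to hub [-166.6171 -337.4256    4.3156] [ 0.0494 -0.3731 -0.0053]
reel 0.91 [ 0.3825 -0.2458  0.0311]
reel 0.74 [ 0.3885 -0.147   0.0207]
reel 0.69 [0.4828 0.1539 0.029 ]
tray 0.22 [ 0.5276 -0.2131  0.0601]
```

View pics/w4.png

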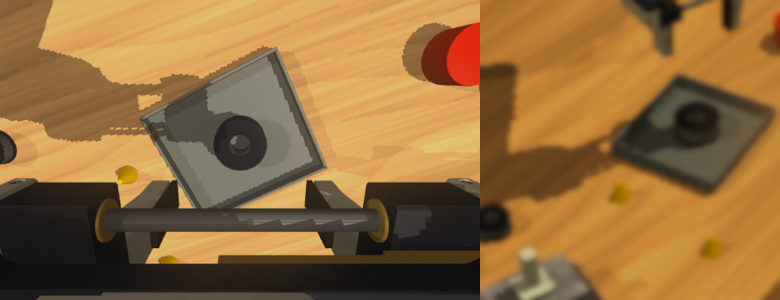

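The reel lies flat in the middle of the tray (left view (240,143), right view (697,120)). Back to the post.

Call:
{"method": "servo_tool", "body": {"deltas": [[-1, -4, -8, 0, 0, 0, 0], [-1, -8, -16, 0, 0, 0, 0], [-1, -10, -20, 0, 0, 0, 0], [-1, -12, -24, 0, 0, 0, 0], [-1, -12, -24, 0, 0, 0, 0], [-1, -12, -24, 0, 0, 0, 0], [-1, -12, -24, 0, 0, 0, 0], [-1, -12, -24, 0, 0, 0, 0], [-1, -12, -24, 0, 0, 0, 0], [-1, -12, -24, 0, 0, 0, 0], [-1, -12, -24, 0, 0, 0, 0], [-1, -12, -24, 0, 0, 0, 0], [-1, -12, -24, 0, 0, 0, 0], [-1, -12, -24, 0, 0, 0, 0], [-1, -8, -16, 0, 0, 0, 0], [-1, -6, -8, 0, 0, 0, 0], [-1, 0, -5, 0, 0, 0, 0], [-1, 0, 0, 0, 0, 0, 0], [-1, 0, 0, 0, 0, 0, 0]]}}

```text
t: 13.47
eef_pos: [0.5212, -0.2117, 0.1561]
ee_rot: [-3.142, -0.001, 2.814]
force: [0.9, 0.5, -0.0]
width: 0.0877
gripper_force: 0.0
```

```bash
python3 - <<'E'
from h import *
np.set_printoptions(precision=4,suppress=True)
s=arm.get_state();print(s['t'],s['eef_pos'],s['ee_rot'],s['force'])
f=grab('wrist');T=rot(s['ee_rot'])
p0=proj(f,[.5219,-.211,.11]);print(p0)
for q in ('post_top','hub'):
  for d in arm.recognise(q,f)[:2]: print(q,d['conf'],toworld(f,d['at']),proj(f,toworld(f,d['at'])))
d=np.array([.5219,-.211,.071])-s['eef_pos'];print(T.T@d*1000)
im=f['color'][140:260,250:390].copy();cv2.imwrite('pics/w5.png',cv2.resize(im,None,fx=5,fy=5,interpolation=3)[:,:,::-1])
E
```

```text
13.4667 [ 0.5212 -0.2117  0.1561] [-3.1415 -0.0009  2.8138] [ 0.8914  0.454  -0.0381]
[323.0225 227.2911]
post_top 0.66 [ 0.5122 -0.2088  0.0609] [321.5223 193.2917]
hub 0.69 [ 0.517  -0.2081  0.058 ] [324.4159 197.6831]
[-0.4942  0.8694 85.1241]
```

View pics/w5.png

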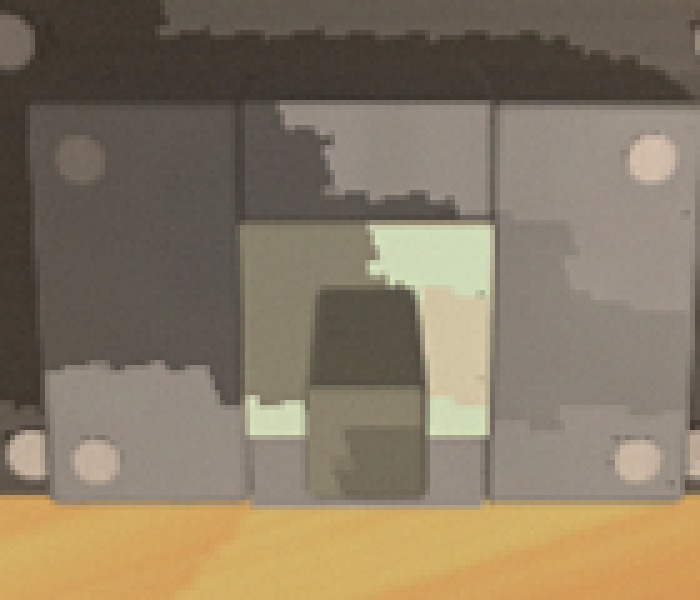

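The crop (5x, offset (250,140)) shows the post top centred at (368,442), i.e. pixel (323.6,228.4), within 1 px of the predicted (323,227), and square to the tool. Descend and take the post.

Call:
{"method": "servo_tool", "body": {"deltas": [[-1, -1, 1.2, 8, 0, 0, 0], [-1, 0, 0, 14, 0, 0, 0], [-1, 0, 0, 14, 0, 0, 0], [-1, 0, 0, 14, 0, 0, 0], [-1, 0, 0, 14, 0, 0, 0], [-1, 0, 0, 13, 0, 0, 0], [-1, 0, 0, 8, 0, 0, 0], [-1, 0, 0, 0, 0, 0, 0], [-1, 0, 0, 0, 0, 0, 0]]}}

```text
t: 14.37
eef_pos: [0.523, -0.2109, 0.0713]
ee_rot: [-3.141, -0.001, 2.815]
force: [0.7, -0.2, 0.6]
width: 0.0876
gripper_force: 0.0
```

Call:
{"method": "servo_tool", "body": {"deltas": [[1, 0, 0, 0, 0, 0, 0], [1, 0, 0, 0, 0, 0, 0], [1, 0, 0, 0, 0, 0, 0], [1, 0, 0, 0, 0, 0, 0], [1, 0, 0, 0, 0, 0, 0], [1, 0, 0, 0, 0, 0, 0], [1, 0, 0, 0, 0, 0, 0], [1, 0, 0, 0, 0, 0, 0], [1, 0, 0, 0, 0, 0, 0], [1, 0, 0, 0, 0, 0, 0], [1, 0, 0, 0, 0, 0, 0], [1, 0, 0, 0, 0, 0, 0]], "squeeze": 55}}

```text
t: 15.37
eef_pos: [0.523, -0.2113, 0.0716]
ee_rot: [-3.141, -0.0, 2.814]
force: [0.2, -1.7, -0.4]
width: 0.0158
gripper_force: 55.0
```

Call:
{"method": "servo_tool", "body": {"deltas": [[1, 0, 1.35, -0.2, 2.3, 0, 0], [1, 0, 1.35, -0.2, 2.3, 0, 0], [1, 0, 1.35, -0.3, 2.3, 0, 0], [1, 0, 1.4, -0.3, 2.3, 0, 0], [1, 0, 1.4, -0.3, 2.3, 0, 0], [1, 0, 0, 0, 0, 0, 0]]}}

```text
t: 15.87
eef_pos: [0.5254, -0.2043, 0.0726]
ee_rot: [-2.937, -0.0, 2.816]
force: [-0.2, -4.3, 4.9]
width: 0.016
gripper_force: 55.0
```

Call:
{"method": "servo_tool", "body": {"deltas": [[1, 0, -1.4, -0.3, -2.3, 0, 0], [1, 0, -1.4, -0.35, -2.3, 0, 0], [1, 0, -1.4, -0.35, -2.3, 0, 0], [1, 0, -1.4, -0.35, -2.3, 0, 0], [1, 0, -1.45, -0.35, -2.3, 0, 0], [1, 0, -1.45, -0.35, -2.3, 0, 0], [1, 0, -1.45, -0.35, -2.3, 0, 0], [1, 0, -1.5, -0.35, -2.3, 0, 0], [1, 0, -1.5, -0.35, -2.3, 0, 0], [1, 0, -1.5, -0.35, -2.3, 0, 0], [1, 0, 0, 0, 0, 0, 0]]}}

```text
t: 16.78
eef_pos: [0.5202, -0.2192, 0.0754]
ee_rot: [2.938, -0.0, 2.812]
force: [-1.0, 0.7, -2.5]
width: 0.0155
gripper_force: 55.0
```

```bash
cat > st.py <<'E'
from h import *
np.set_printoptions(precision=4,suppress=True)
s=arm.get_state();T=rot(s['ee_rot']);piv=np.array([.5225,-.211,.038])
print(s['t'],s['eef_pos'],s['ee_rot'],s['force'],s['moment'],s['width'])
print('pivot in tool mm',T.T@(piv-s['eef_pos'])*1000,'force tool',T.T@s['force'])
E
python3 st.py
```

```text
16.7833 [ 0.5202 -0.2192  0.0754] [ 2.9379 -0.0005  2.812 ] [-1.0359  0.7409 -2.4747] [-0.2238  0.3464  0.1018] 0.01547143354135836
pivot in tool mm [ 0.5063  0.7476 38.3464] force tool [ 1.2187 -0.1425  2.4982]
```

Call:
{"method": "servo_tool", "body": {"deltas": [[1, 0, 1.55, -0.35, 2.3, 0, 0], [1, 0, 1.55, -0.35, 2.3, 0, 0], [1, 0, 1.55, -0.35, 2.3, 0, 0], [1, 0, 1.55, -0.35, 2.3, 0, 0], [1, 0, 1.6, -0.35, 2.3, 0, 0], [1, 0, 1.6, -0.35, 2.3, 0, 0], [1, 0, 1.6, -0.35, 2.3, 0, 0], [1, 0, 1.65, -0.35, 2.3, 0, 0], [1, 0, 1.65, -0.35, 2.3, 0, 0], [1, 0, 1.65, -0.35, 2.3, 0, 0], [1, 0, 0, 0, 0, 0, 0]]}}

```text
t: 17.7
eef_pos: [0.5255, -0.2042, 0.081]
ee_rot: [-2.934, -0.001, 2.817]
force: [-4.0, -8.2, 16.8]
width: 0.0155
gripper_force: 55.1
```

```bash
python3 st.py; python3 - <<'E'
from h import *
f=grab('scene');g=grab('wrist')
cv2.imwrite('pics/s6.png',np.hstack([cv2.resize(f['color'][190:270,220:310],(400,356),interpolation=3),cv2.resize(g['color'][100:322,180:430],(400,356))])[:,:,::-1])
E
```

```text
17.7 [ 0.5255 -0.2042  0.081 ] [-2.934  -0.0006  2.8168] [-3.9528 -8.2014 16.7881] [-4.806   2.0432 -0.1807] 0.015480463962529572
pivot in tool mm [ 0.6762  1.6207 43.6302] force tool [  1.1396 -12.3    -14.565 ]
```

View pics/s6.png

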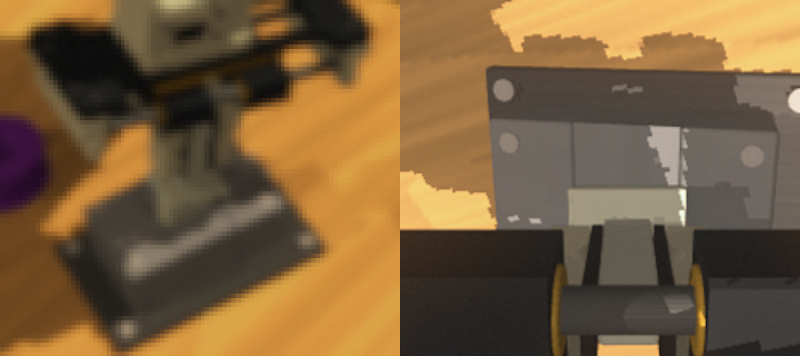

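Left: the hub leaning in the gripper over the block, which sits on its foot; right (wrist): shoulder and gap are visible at (625,205). The force rose; I hold and re-read.

Call:
{"method": "servo_tool", "body": {"deltas": [[1, 0, 0, 0, 0, 0, 0], [1, 0, 0, 0, 0, 0, 0]]}}

```text
t: 17.97
eef_pos: [0.5255, -0.2044, 0.0821]
ee_rot: [-2.938, 0.0, 2.815]
force: [-5.5, -3.5, 18.8]
width: 0.0156
gripper_force: 55.1
```

```bash
python3 st.py
```

```text
17.9667 [ 0.5255 -0.2044  0.0821] [-2.9377  0.0004  2.8151] [-5.4888 -3.4952 18.7833] [-2.6406  2.8295 -0.484 ] 0.015552439182987139
pivot in tool mm [ 0.7501  1.8335 44.6667] force tool [  4.07    -8.7697 -17.369 ]
```

Call:
{"method": "servo_tool", "body": {"deltas": [[1, 0, -1.7, -0.3, -2.3, 0, 0], [1, 0, -1.7, -0.3, -2.3, 0, 0], [1, 0, -1.7, -0.3, -2.3, 0, 0], [1, 0, -1.7, -0.3, -2.3, 0, 0], [1, 0, -1.75, -0.3, -2.3, 0, 0], [1, 0, 0, 0, 0, 0, 0]]}}

```text
t: 18.47
eef_pos: [0.5236, -0.2122, 0.0854]
ee_rot: [3.139, 0.003, 2.813]
force: [-7.7, 5.4, 23.8]
width: 0.0157
gripper_force: 55.0
```

```bash
python3 st.py
```

```text
18.4667 [ 0.5236 -0.2122  0.0854] [3.1392 0.0032 2.8134] [-7.7303  5.3506 23.7848] [2.1368 2.7695 0.0141] 0.015733684315385722
pivot in tool mm [ 1.6083  0.6705 47.3916] force tool [  8.9665   2.63   -23.8073]
```

Call:
{"method": "servo_tool", "body": {"deltas": [[1, 0, 0, -0.7, 0, 0, 0], [1, 0, 0, -0.7, 0, 0, 0], [1, 0, 0, -0.6, 0, 0, 0], [1, 0, 0, 0, 0, 0, 0]]}}

```text
t: 18.8
eef_pos: [0.5237, -0.2117, 0.0858]
ee_rot: [-3.141, 0.002, 2.815]
force: [-2.3, -2.5, 9.8]
width: 0.0157
gripper_force: 55.0
```

```bash
python3 st.py
```

```text
18.8 [ 0.5237 -0.2117  0.0858] [-3.1407  0.0021  2.8148] [-2.3464 -2.5115  9.8315] [-1.184   1.1432  0.0217] 0.01567079494955697
pivot in tool mm [ 1.4519  0.3781 47.7825] force tool [ 1.3952 -3.1409 -9.8316]
```

Call:
{"method": "servo_tool", "body": {"deltas": [[1, 0, 0, -0.7, 0, 0, 0], [1, 0, 0, -0.8, 0, 0, 0], [1, 0, -1.9, -0.4, -2.3, 0, 0], [1, 0, -1.9, -0.4, -2.3, 0, 0], [1, 0, -1.95, -0.4, -2.3, 0, 0], [1, 0, -1.95, -0.4, -2.3, 0, 0], [1, 0, 0, 0, 0, 0, 0]]}}

```text
t: 19.38
eef_pos: [0.5209, -0.2181, 0.0867]
ee_rot: [2.977, 0.0, 2.812]
force: [1.3, 7.7, 2.0]
width: 0.0156
gripper_force: 55.0
```

```bash
python3 st.py
```

```text
19.3833 [ 0.5209 -0.2181  0.0867] [2.9772 0.0002 2.8116] [1.3417 7.7039 1.957 ] [ 2.9925 -0.4384  0.0324] 0.01560310094873968
pivot in tool mm [ 0.7802 -0.8074 49.2785] force tool [ 1.2263  7.9393 -0.6669]
```

Call:
{"method": "servo_tool", "body": {"deltas": [[1, 0, 2.0, -0.4, 2.3, 0, 0], [1, 0, 2.0, -0.4, 2.3, 0, 0], [1, 0, 2.0, -0.4, 2.3, 0, 0], [1, 0, 2.0, -0.4, 2.3, 0, 0], [1, 0, 0, 0, 0, 0, 0]]}}

```text
t: 19.8
eef_pos: [0.5234, -0.2097, 0.089]
ee_rot: [-3.138, 0.0, 2.816]
force: [-0.2, 0.1, -0.7]
width: 0.0156
gripper_force: 55.0
```

```bash
python3 st.py
```

```text
19.8 [ 0.5234 -0.2097  0.089 ] [-3.1381  0.0001  2.8164] [-0.2325  0.0511 -0.6725] [ 0.0264 -0.0117  0.0014] 0.01563841412195783
pivot in tool mm [ 0.4254 -1.3545 51.0053] force tool [ 0.2367 -0.0235  0.6726]
```

Call:
{"method": "servo_tool", "body": {"deltas": [[1, 0, -0.5, -0.5, 0, 0, 0], [1, 0, -0.5, -1, 0, 0, 0], [1, 0, 0, -2, 0, 0, 0], [1, 0, 0, -2, 0, 0, 0], [1, 0, 0, -2, 0, 0, 0], [1, 0, 0, -2, 0, 0, 0], [1, 0, 0, -2, 0, 0, 0], [1, 0, 0, -2, 0, 0, 0], [1, 0, 0, -1.5, 0, 0, 0], [1, 0, 0, 0, 0, 0, 0], [1, 0, 0, 0, 0, 0, 0]]}}

```text
t: 20.72
eef_pos: [0.5228, -0.212, 0.1044]
ee_rot: [3.141, 0.0, 2.814]
force: [0.1, 0.4, -0.8]
width: 0.0157
gripper_force: 55.0
```

```bash
python3 st.py; python3 - <<'E'
from h import *
f=grab('scene');g=grab('wrist');t=grab('top')
cv2.imwrite('pics/s7.png',np.vstack([np.hstack([cv2.resize(f['color'][195:265,225:305],(400,350),interpolation=3),cv2.resize(g['color'][100:319,190:440],(400,350))]),cv2.resize(t['color'][150:275,160:480],(800,250))[:, :800]])[:600,:,::-1])
# unmoved bystanders: difference from first picture
a=cv2.imread('pics/top1.png').astype(int);d=np.abs(a-t['color'][:,:,::-1]).max(2)
for n,p in dict(cone1=(.46,0,.01),cone2=(.628,-.009,.01),casket=(.765,.052,.03),cutters=(.775,-.235,.01),glue=(.751,.195,.05),scraper=(.49,-.447,.003),puck=(.457,.423,.04)).items():
    u,v=proj(t,p).astype(int); print(n,np.median(d[v-10:v+10,u-10:u+10]),d[v-10:v+10,u-10:u+10].max())
E
```

```text
20.7167 [ 0.5228 -0.212   0.1044] [3.1415 0.0002 2.8139] [ 0.0673  0.3724 -0.8397] [-0.0749 -0.0881 -0.0123] 0.015749467581752906
pivot in tool mm [ 0.657   0.8601 66.3518] force tool [0.0563 0.3742 0.8397]
cone1 67.0 74
cone2 54.0 71
casket 19.0 36
cutters 19.0 23
glue 9.0 21
scraper 19.0 24
puck 20.0 34
```

View pics/s7.png

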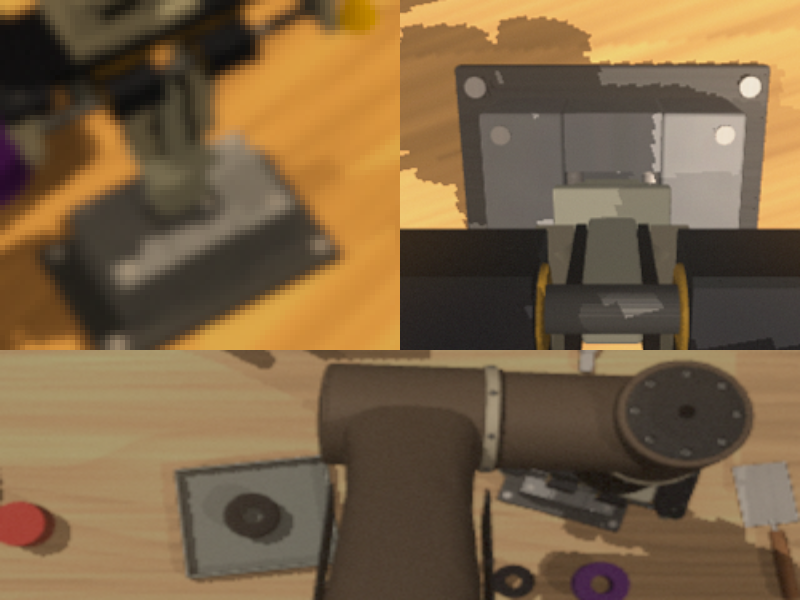

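The reel lies in the tray (bottom, (253,515)); the hub is upright in the gripper above the block, with the socket's edge showing behind the shoulder (wrist (610,178)). I check heights numerically: hub shoulder against prediction, and the block seated.

```bash
python3 - <<'E'
from h import *
np.set_printoptions(precision=4,suppress=True)
s=arm.get_state();T=rot(s['ee_rot']);g=grab('wrist')
ex,ey=-T[:,0],T[:,1]
c=s['eef_pos'].copy()
def px(x,y,z,o=c): q=o+ex*x+ey*y; q=np.array([q[0],q[1],z]); u=proj(g,q); return ((u-[190,100])*[1.6,350/219]).round(1)
for z in (.083,.093,.103): print('shoulder far edge z',z,px(-.018,-.02,z),px(-.018,.02,z))
o=np.array([.5222,-.211,0])
for z in (.048,.055): print('block far edge',z,px(-.035,-.055,z,o),px(-.035,.055,z,o))
f=grab('scene')
for d in arm.recognise('cone1',f)[:3]: print(d['conf'],toworld(f,d['at']))
for q in ('hub','post_top','block'):
  for n in (f,g):
    for d in arm.recognise(q,n)[:1]: print(q,d['conf'],toworld(n,d['at']))
a=cv2.imread('pics/scene1.png').astype(int);d=np.abs(a-f['color'][:,:,::-1]).max(2)
for n,(u,v) in dict(cone1=(296,197),cone2=(333,219)).items():
    hs=[cv2.inRange(cv2.cvtColor(i.astype(np.uint8)[v-12:v+12,u-12:u+12],cv2.COLOR_BGR2HSV),(20,200,80),(32,255,255)) for i in (a,f['color'][:,:,::-1])]
    print(n,[ [np.round(x.mean(),1) for x in np.nonzero(h)] for h in hs])
E
```

```text
shoulder far edge z 0.083 [154.1 179.5] [267.2 179.6]
shoulder far edge z 0.093 [151.  188.7] [270.2 188.9]
shoulder far edge z 0.103 [147.6 199.1] [273.5 199.2]
block far edge 0.048 [ 77.5 111. ] [347.8 111.3]
block far edge 0.055 [ 73.2 114.4] [352.2 114.7]
0.53 [ 0.4753 -0.0019  0.0139]
0.51 [ 0.6294 -0.0102  0.0107]
hub 0.62 [0.4815 0.1532 0.0349]
hub 0.77 [ 0.5132 -0.2091  0.093 ]
post_top 0.58 [ 0.5305 -0.2115  0.092 ]
post_top 0.72 [ 0.5119 -0.2054  0.092 ]
block 0.68 [ 0.541  -0.2297  0.0517]
block 0.66 [ 0.5032 -0.2025  0.0494]
cone1 [[np.float64(12.2), np.float64(12.1)], [np.float64(12.0), np.float64(12.1)]]
cone2 [[np.float64(12.1), np.float64(11.7)], [np.float64(12.0), np.float64(11.6)]]
```

The shoulder is seen at z ≈ 0.092, so the tongue's underside is about 6 mm above the socket mouth. The block is seated and the cones have not moved.

```bash
python3 -c "
from station import arm
print(arm.job_done())"
```

```text
the job is handed in; nothing more can be done
None
```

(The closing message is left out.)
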